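Stand the round hairbrush in the cup

ROBOT

A 7-joint arm with a two-finger parallel gripper is mounted at the origin on the work surface. World frame = base frame: x ahead of the robot, y to its left, z up, the work surface at z = 0. Lengths are in mm, angles in rad, forces in N, time in s.
With the tool pointing down it reaches from about 425 to 925 mm from the base axis. Payload 6.8 kg.
Tool frame: the origin (TCP) lies midway between the tips of the shut fingers; the grasp point (between the pads) lies 19 mm behind it (env.grasp_offset is the distance from the TCP to the grasp point, in mm); z points along the fingers, y is the line along which they close (so a half turn about z gives the same grasp; the last joint's range is limited). The gripper opens to 85 mm and grips with 20 to 120 N. Pads are 22 mm wide; open, the fingers measure 114 mm over their backs; the gripper's body (76 mm by 85 mm) begins 54 mm behind the grasp point. The pads swing forward as they close: fully open they stand 13 mm farther back than shut.
Start: joints at [1.044, 0.477, 0.022, 1.555, -0.011, 1.109, -0.083], TCP at [274.509, -616.678, 231.308] pointing down, gripper open.
Joint ranges: [-2.96, 2.96], [-0.34, 2.1], [-1.41, 1.46], [0.24, 2.44], [-1.37, 4.51], [0.17, 1.92], [-2.96, 2.96]. Speed limits (rad/s): [2.39, 2.39, 3.14, 3.14, 3.14, 3.14, 3.14].

INTERFACE

Orientations are given as [roll, pitch, yaw] about the fixed x, y, z axes, in that order (R = Rz(yaw) Ry(pitch) Rx(roll)).
In Python, from cell import env, eyes, search_frame gives the robot as it stands. The module is installed in compiled form; this text tells all that it offers.
- The arm moves only by the tool drive_tool, never from a script. Its argument "moves" is a list that holds one entry, the list of rows, each a list of 6 numbers: the shift along the world's x, y, z in mm, then the turn, a rotation vector about the world's x, y, z in degrees. In form: [[[x, y, z, ax, ay, az], ...]]. A call has 1 to 20 rows; each row is the pose to reach, as a shift and turn from the pose commanded when the call began; what a row does not reach only later rows make up. A row lasts 1/10 s, in which the tool goes at most 50 mm and 8.59 degrees, less where a joint would pass 70% of its speed; a pose out of reach is approached as far as the arm can. A call with a gripper value outside its range is refused whole. "gripper" is the finger opening in mm, from 0 to 85.4, set as the call begins (left out, the last holds). The fingers move at their own pace and stop on an object; "grip_force" is the grip in N (left out, the last holds). Time passes only in rows, so rows that repeat a pose let the fingers close. It gives the time, the measured TCP pose, the force, the opening and the grip force at its end, in the units of the state.
- env.get_obs(): the state, without advancing time (a new reading comes with each control period).
- eyes.get_image(name): name is "side" or "top" or "wrist"; returns a dict with "img" (420x560x3 uint8, red, green, blue), "fx", "fy", "cx", "cy" (pixels), "extrinsics" (4x4, takes a point from world to camera coordinates); the wrist camera has in their place "mount" (4x4, takes a point from camera to tool coordinates, whose origin is the TCP and whose axes are the flange's). Camera axes: x right, y down, z forward; pixel columns grow to the right and rows downward; lengths in mm; the calibration is good to about 2 mm. The wrist camera is an equidistant fisheye: a pixel r from the principal point sees the ray r / f radians off the axis. A picture is of the moment at which its call begins: read the wrist's pose just before it. There is no depth.
- env.hand_in(): hands the job in; it is judged then, once.
Trained networks look in a picture, given as the dict that the camera call returned (one of the last four; its "shot" number tells which), for a name from the list of things; names that differ only in an ending like _2 or _b are one class to them, and where a whole thing is asked for, a point or a joint stands for the part that bears it (a point fixed in the world has none). Each returns a list of dicts, best first, with "score" (0 to 1); they miss things now and then, are a little off and sometimes report something else, mostly with a low value. They report only what shows in the picture. A call takes as long as a camera call. They do not tell look-alikes from the thing itself.
- search_frame(picture, query): "point" ([column, row] in pixels, amid what is visible of it).
The state is a dict: "time": time; "qpos": joint angles; "qd": joint speeds; "tau": joint torques, N m; "ee_pos": TCP position; "ee_rot": TCP orientation; "contact_force": force on the tool from outside, world axes, zero at the start; "moment": the same for the moment, N m; "grip_width": opening from 0.0 (shut) to 1.0 (fully open); "finger_force": force on a finger pad.
Only numpy, scipy, OpenCV 4.12 (cv2) and the standard library are available. Lean on these libraries where they do the work, as an engineer would, in place of code of your own. Each camera call takes 0.05 s, during which the arm holds its last target. There are 200 camera calls.

TASK

Take the round hairbrush out of the sloping wooden rest and stand it upright, handle down, in the tall white ceramic cup. Lower it gently to the bottom of the cup rather than dropping it, keep the cup standing where it is, and leave the hand mirror leaning in the rest.

Things in the scene. Friction and masses are not known exactly. Their poses are not given: they have to be found in the camera images.
- brush: Round hairbrush, 200 mm long, about 90 g, leaning in a channel of the rest: dark wooden handle 20 mm thick, 120 mm long, then a rigid cylindrical black and grey ribbed head 36 mm thick, 80 mm long (good to grip). Origin: centre of the handle's free end; z runs along the brush to the head (120 mm: head begins; 200 mm: its top). In the rest its y axis is level, across the channel.
- mirror: Hand mirror leaning in the other channel of the rest: same dark handle (20 by 120 mm), flat round head 76 mm across, 12 mm thick, its centre 155 mm from the handle's end. In the rest its top is about 205 mm above the table. Origin and z axis as for the brush; x is the normal of the glass. Brush and mirror may be in either channel.
- rest: Fixed pale wooden rest; base 130 (x) by 200 (y) by 10 mm, origin at its underside's centre. Two channels at y = +60 and -60 mm, foot stops at x = 30, z = 22 mm; handles lean 20 degrees from vertical, heads towards the rest's -x (roughly to the robot). Board and ribs (37 mm over the ribs) reach 105 mm along the handle: heads stand free above, and an item lifts straight up and out.
- cup: Loose straight-sided white ceramic cup without handle, open at the top: 58 mm outside diameter, 48 mm inside, 100 mm tall, inner floor 6 mm above its underside, about 400 g. Origin: centre of its underside, z up. The closed glass jar near it is wider (76 mm) and 120 mm tall.
Things that resemble listed ones, but are neither listed nor needed, are in the scene too. What is shaped like the brush but green or red is not meant. There is more than one size of the mirror; the job needs the smaller.

How it is judged:
By the outcome, as a careful person would: the job done as asked, in the order asked, and still so for the second after the job is handed in, with the robot touching nothing.
It also fails if it takes over 38 s, if anything falls off the work surface, if the arm or the gripper's body presses on something with over 40 N, if the wrist force passes 120 N, or if a joint passes its speed limit or range.

## Working session

There is one attempt and no reset: what is moved stays moved. The work goes in short steps, Python scripts to look and compute and a tool call to move; the robot and the scene stay as the last step left them, time stands still between calls to the robot, and variables do not carry over. Pictures are saved under pics/ and viewed, at most 10 in all, crops included, and the job is handed in when it is done.

Besides the shell and the picture viewer there is one more tool, called after "Emit:" by a JSON object that holds its "op" and its "data", one argument or row to a line. drive_tool: Moves the arm, as the interface text tells. Its arguments: {"type":"object","properties":{"moves":{"type":"array","items":{"type":"array","items":{"type":"array","items":{"type":"number"}}}},"gripper":{"type":"number"},"grip_force":{"type":"number"}},"required":["moves"]}

```bash
mkdir -p pics; cat > h.py <<'E'
import numpy as np, cv2, pickle
from scipy.spatial.transform import Rotation as R
from cell import env, eyes, search_frame
def ray(p,uv):
    E=p['extrinsics'];d=np.array([(uv[0]-p['cx'])/p['fx'],(uv[1]-p['cy'])/p['fy'],1])
    d=E[:3,:3].T@d;return -E[:3,:3].T@E[:3,3],d/np.linalg.norm(d)
def proj(p,X):
    E=p['extrinsics'];c=E[:3,:3]@np.array(X,float)+E[:3,3]
    return np.array([p['fx']*c[0]/c[2]+p['cx'],p['fy']*c[1]/c[2]+p['cy']])
def tri(p,a,q,b):
    o,d=ray(p,a);s,e=ray(q,b)
    t=np.linalg.lstsq(np.c_[d,-e],s-o,rcond=None)[0]
    A=o+d*t[0];B=s+e*t[1];return (A+B)/2,np.linalg.norm(A-B)
def atz(p,uv,z):
    o,d=ray(p,uv);return o+d*(z-o[2])/d[2]
E
python3 - <<'E'
from h import *
s=env.get_obs();print(s)
P={}
for n in('side','top'):
    p=eyes.get_image(n);P[n]=p
    cv2.imwrite(f'pics/{n}0.png',p['img'][:,:,::-1])
    o,_=ray(p,(280,210));print(n,o.round(),p['fx'])
    for q in('brush','mirror','rest','cup'):
        print(n,q,[(np.round(r['point']),round(r['score'],2)) for r in search_frame(p,q)][:5])
pickle.dump(P,open('P.pkl','wb'))
E
```

```text
{'time': 0.0, 'qpos': array([ 1.04390826,  0.47779787,  0.02233991,  1.55647513, -0.01151276,
        1.1093066 , -0.08308177]), 'qd': array([ 0.00028393,  0.00114411,  0.00130689, -0.00223745,  0.00153805,
       -0.00044477,  0.00137449]), 'tau': array([-6.31548355e-04, -5.96464777e+01,  1.60806678e+00, -2.81203222e+01,
        1.25109981e-02,  9.23611165e-03, -1.15028107e-05]), 'ee_pos': array([ 274.23223132, -616.11793257,  230.31722275]), 'ee_rot': array([-3.13973812e+00,  1.27291497e-04,  4.18821934e-01]), 'contact_force': array([-0.15882665,  0.36773996,  0.21317649]), 'moment': array([-0.01772968, -0.02419102, -0.03690686]), 'finger_force': 0.0, 'grip_width': 0.9988052222252214}
side [ 69. 584. 782.] 384.3059239033644
side brush [(array([202., 189.]), 0.83), (array([251., 289.]), 0.77), (array([214., 406.]), 0.65)]
side mirror [(array([416., 178.]), 0.71), (array([203., 187.]), 0.64), (array([239., 165.]), 0.57)]
side rest [(array([220., 217.]), 0.62)]
side cup [(array([330., 130.]), 0.58)]
top [ 329.   54. 1384.] 489.9823702301333
top brush [(array([ 78., 271.]), 0.64), (array([199., 237.]), 0.61), (array([217., 160.]), 0.59)]
top mirror [(array([398., 290.]), 0.96), (array([264., 161.]), 0.76)]
top rest [(array([238., 166.]), 0.64)]
top cup [(array([409., 180.]), 0.71)]
```

View pics/side0.png

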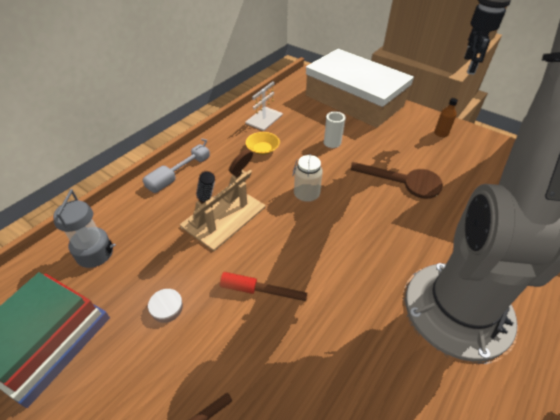

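View pics/top0.png

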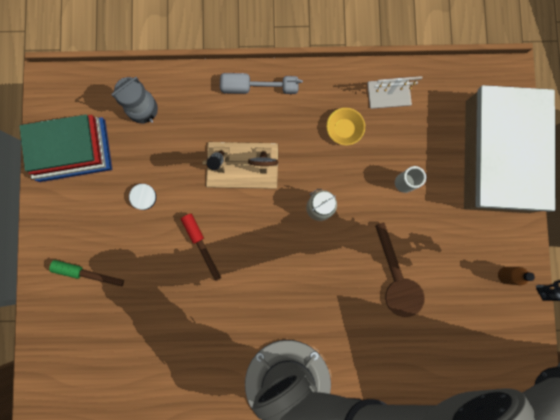

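The side view shows the rest at (222,217), with the brush head at (205,187), the mirror at (240,163) and the cup at (334,130). In the top view the brush is at (217,160), the mirror at (264,160), the rest at (243,166) and the cup at (411,179). The green and red brushes lie flat elsewhere. I'll enlarge these areas to measure them.

```bash
python3 - <<'E'
from h import *
P=pickle.load(open('P.pkl','rb'))
def c(n,u,v,w,h,k): return cv2.resize(P[n]['img'][v:v+h,u:u+w,::-1],None,fx=k,fy=k,interpolation=cv2.INTER_CUBIC)
a=np.hstack([c('top',200,135,80,60,5),c('side',175,145,100,75,4)])
b=np.hstack([c('top',380,150,80,45,5),c('side',300,95,80,45,5)])
cv2.imwrite('pics/crop.png',np.vstack([a[:300],b[:225]]))
print(atz(P['top'],(243,166),10),atz(P['top'],(208,188),10),atz(P['top'],(278,188),10),atz(P['top'],(278,143),10),atz(P['top'],(208,143),10))
E
```

```text
[601.69262487 111.93538487  10.        ] [540.52177506 212.04624318  10.        ] [536.35279006  13.8398207   10.        ] [666.41074276  10.72404841  10.        ] [670.51306825 210.85176016  10.        ]
```

View pics/crop.png

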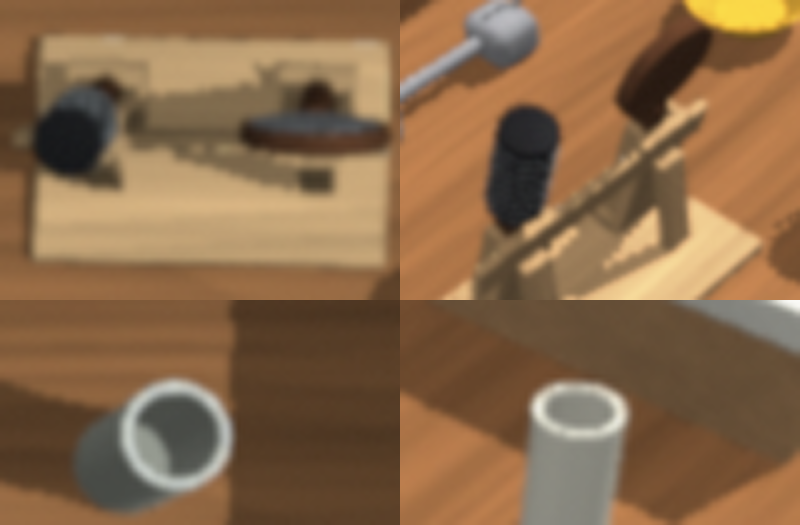

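The crop shows the brush top at about (213.4,163) in the top view and (207,177.5) in the side view. The cup rim centre is at about (415.2,177) in the top view and (335.8,117) in the side view.

```bash
python3 - <<'E'
from h import *
P=pickle.load(open('P.pkl','rb'));t,s=P['top'],P['side']
C=[atz(t,x,10) for x in((207.2,142.2),(278,143),(277.4,188.4),(206,187.4))]
print(np.round(C));o=np.mean(C,0);d=C[0]-C[1]+C[3]-C[2];yaw=np.arctan2(-d[0],d[1]);print(o,np.degrees(yaw))
print('brush top',tri(t,(213.4,163),s,(207,177.5)))
print('cup rim',tri(t,(415.2,177),s,(335.8,117)),atz(t,(415.2,177),100),atz(s,(335.8,117),100))
Rz=R.from_euler('z',yaw).as_matrix()
ax=Rz@[-np.sin(np.radians(20)),0,np.cos(np.radians(20))]
f=np.r_[o[:2],0]+Rz@[30,60,22]
print('axis',ax,'foot',f)
for n,z in(('top',200),('mid',160),('bot',120)): print(n,f+ax*z,proj(t,f+ax*z),proj(s,f+ax*z))
E
```

```text
[[673. 213.  10.]
 [666.  11.  10.]
 [535.  16.  10.]
 [542. 218.  10.]]
[604.22640812 114.27422552  10.        ] -1.925138535406015
brush top (array([571.73059065, 175.98153336, 209.8668462 ]), np.float64(1.9425492857063766))
cup rim (array([ 545.90481989, -348.00538119,  100.97055011]), np.float64(3.172867364007472)) [ 544.65077725 -349.02351289  100.        ] [ 548.00958162 -348.63139255  100.        ]
axis [-0.3418271   0.01148972  0.93969262] foot [636.22509635 173.23254937  22.        ]
top [567.85967678 175.53049271 209.93852416] [213.33811558 164.24878984] [208.85557939 178.15213603]
mid [581.53276069 175.07090404 172.35081933] [215.04749736 161.84859875] [206.77736315 187.77779073]
bot [595.20584461 174.61131537 134.76311449] [216.65237716 159.59514182] [204.8514652  196.69795426]
```

```bash
python3 - <<'E'
from h import *
s=env.get_obs();R0=R.from_euler('xyz',s['ee_rot'])
T=R.from_euler('ZYX',[-1.9,-20,180],degrees=True)
print(env.grasp_offset,(T*R0.inv()).as_rotvec(degrees=True),T.as_matrix()[:,2],T.as_matrix()[:,1], np.array([547.5,176.8,290])-s['ee_pos'])
E
```

```text
18.700000000000003 [  3.85896732 -19.79842518 -25.63072497] [ 0.34183211 -0.01133974 -0.93969262] [-3.31551784e-02 -9.99450216e-01  1.15359111e-16] [273.02517965 793.43668935  58.72549556]
```

Emit:
{"op": "drive_tool", "data": {
  "moves": [
    [[5, 10, 40, 0, 0, 0], [15, 35, 80, 0, 0, 0], [30, 75, 110, 0, 0, -1], [45, 120, 120, 0, -1, -3], [60, 165, 120, 0, -2, -5], [75, 210, 120, 1, -4, -7], [90, 255, 120, 1, -5, -9], [105, 300, 120, 2, -7, -11], [120, 345, 120, 2, -8, -13], [135, 390, 120, 2, -10, -15], [150, 435, 120, 3, -12, -17], [165, 480, 120, 3, -13, -19], [180, 525, 120, 3, -15, -21], [195, 570, 120, 3, -16, -22], [210, 615, 120, 3, -17, -23], [228, 660, 110, 4, -18, -24], [245, 705, 100, 4, -19, -25], [258, 745, 85, 4, -20, -25.6], [268, 775, 70, 3.9, -19.8, -25.6], [273, 790, 60, 3.9, -19.8, -25.6]]
  ],
  "gripper": 75
}}

```text
time: 2.5
ee_pos: [547.4, 176.8, 290.6]
ee_rot: [-3.14, -0.349, -0.03]
contact_force: [0.6, 0.2, -0.2]
grip_width: 0.872
finger_force: 0.0
```

Emit:
{"op": "drive_tool", "data": {
  "moves": [
    [[0, 3, 0, 0, 0, 0], [0, 3, 0, 0, 0, 0], [0, 3, 0, 0, 0, 0], [0, 3, 0, 0, 0, 0]]
  ]
}}

```text
time: 2.9
ee_pos: [547.8, 175.0, 292.1]
ee_rot: [3.142, -0.351, -0.035]
contact_force: [0.2, 0.2, 0.2]
grip_width: 0.878
finger_force: 0.0
```

```bash
cat > w.py <<'E'
from h import *
import sys
s=env.get_obs();p=eyes.get_image('wrist');t=eyes.get_image('side')
T=np.eye(4);T[:3,:3]=R.from_euler('xyz',s['ee_rot']).as_matrix();T[:3,3]=s['ee_pos']
def wproj(X):
    c=np.linalg.inv(T@p['mount'])@np.r_[X,1];th=np.arctan2(np.hypot(c[0],c[1]),c[2]);a=np.arctan2(c[1],c[0])
    return np.array([p['cx']+p['fx']*th*np.cos(a),p['cy']+p['fy']*th*np.sin(a)])
print(s['time'],s['ee_pos'],np.degrees(s['ee_rot']),s['grip_width'],s['contact_force'],p['mount'].round(2).tolist(),p['fx'])
im=p['img'][:,:,::-1].copy()
for a in sys.argv[2:]:
    X=np.array(eval(a));u=wproj(X);print(a,u.round(1));cv2.circle(im,tuple(int(v) for v in u.round()),2,(0,255,0),-1)
cv2.imwrite(f'pics/{sys.argv[1]}.png',np.vstack([im,t['img'][100:280,:,::-1]])[:600])
E
python3 w.py w1 570,175.8,210 583.5,175.3,172 597,175,134 582,157,172 582,193,172
```

```text
2.9 [547.80143667 174.95413491 292.113157  ] [179.99610099 -20.0877005   -1.98565512] 0.8779538514991101 [0.20811484 0.22038513 0.20606994] [[-0.0, -0.95, -0.31, 79.29], [1.0, -0.0, -0.0, 0.07], [0.0, -0.31, 0.95, -142.36], [0.0, 0.0, 0.0, 1.0]] 325.19226210127806
570,175.8,210 [277.2 227.1]
583.5,175.3,172 [277.6 210.9]
597,175,134 [277.6 198.5]
582,157,172 [298.7 211.8]
582,193,172 [257.2 213.3]
```

View pics/w1.png

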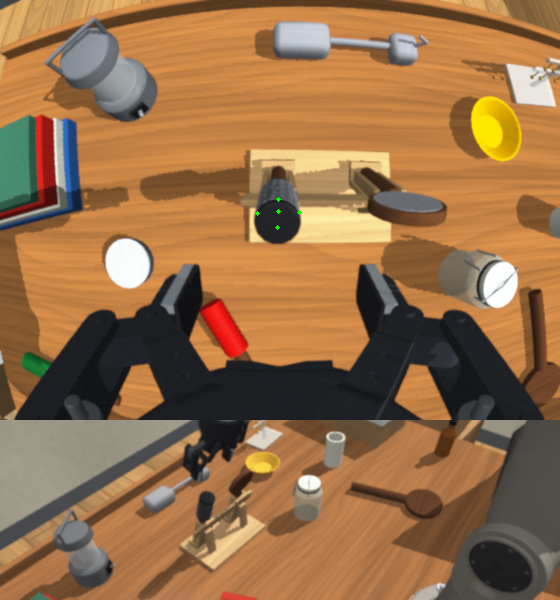

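The wrist view shows the brush top at about (277,221), roughly 3–4 mm further +x than I estimated. Sideways it is centred. Next I approach along the brush axis and grip.

Emit:
{"op": "drive_tool", "data": {
  "moves": [
    [[4, 0, -12, 0, 0, 0], [10, 0, -30, 0, 0, 0], [17, 0, -52, 0, 0, 0], [25, 0, -76, 0, 0, 0], [33, 0, -100, 0, 0, 0], [38, 0, -117, 0, 0, 0], [42, 0, -128, 0, 0, 0], [43.5, 0, -133, 0, 0, 0], [43.5, 0, -133, 0, 0, 0], [43.5, 0, -133, 0, 0, 0]]
  ]
}}

```text
time: 4.0
ee_pos: [591.3, 176.6, 159.0]
ee_rot: [-3.141, -0.35, -0.033]
contact_force: [0.4, 0.6, 0.2]
grip_width: 0.879
finger_force: 0.0
```

Emit:
{"op": "drive_tool", "data": {
  "moves": [
    [[0, 0, 0, 0, 0, 0], [0, 0, 0, 0, 0, 0], [0, 0, 0, 0, 0, 0], [0, 0, 0, 0, 0, 0], [0, 0, 0, 0, 0, 0], [0, 0, 0, 0, 0, 0], [0, 0, 0, 0, 0, 0]]
  ],
  "gripper": 25,
  "grip_force": 30
}}

```text
time: 4.7
ee_pos: [591.3, 176.1, 159.1]
ee_rot: [3.141, -0.35, -0.033]
contact_force: [-2.4, -1.2, 6.3]
grip_width: 0.413
finger_force: 29.4
```

```bash
python3 w.py w2 574,175.8,210
```

```text
4.7 [591.31303691 176.06420759 159.09177308] [179.99219586 -20.07536189  -1.88690655] 0.4127946729845268 [-2.41828125 -1.22671068  6.25030727] [[-0.0, -0.95, -0.31, 79.29], [1.0, -0.0, -0.0, 0.07], [0.0, -0.31, 0.95, -142.36], [0.0, 0.0, 0.0, 1.0]] 325.19226210127806
574,175.8,210 [281.8 343.4]
```

View pics/w2.png

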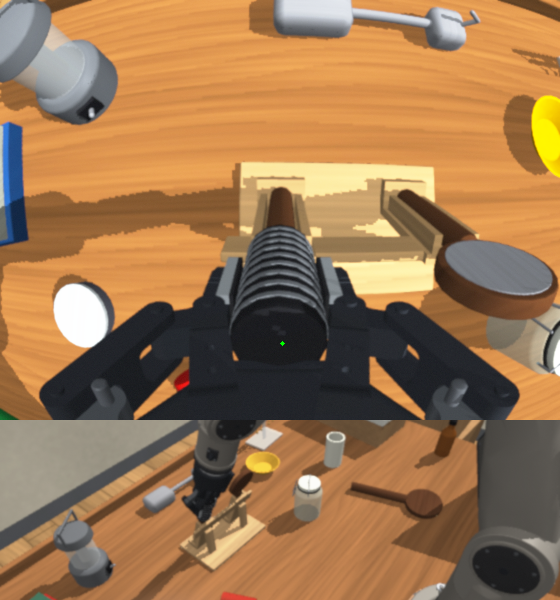

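The brush is gripped at 35 mm, with its axis between the pads. I'll lift straight up, clear of the 205 mm mirror, and check.

Emit:
{"op": "drive_tool", "data": {
  "moves": [
    [[0, 0, 0, 0, 0, 0], [0, 0, 3, 0, 0, 0], [0, 0, 9, 0, 0, 0], [0, 0, 18, 0, 0, 0], [0, 0, 30, 0, 0, 0], [0, 0, 45, 0, 0, 0], [0, 0, 62, 0, 0, 0], [0, 0, 80, 0, 0, 0], [0, 0, 100, 0, 0, 0], [0, 0, 120, 0, 0, 0], [0, 0, 140, 0, 0, 0], [0, 0, 160, 0, 2, 0], [0, 0, 180, 0, 5, 0], [0, 0, 200, 0.3, 8, 0], [0, 0, 215, 0.4, 11, 0], [0, 0, 225, 0.5, 14, 0], [0, 0, 230, 0.6, 17, 0], [0, 0, 230, 0.7, 19, 0], [0, 0, 230, 0.7, 20, 0], [0, 0, 230, 0.7, 20, 0]]
  ],
  "grip_force": 45
}}

```text
time: 6.8
ee_pos: [591.2, 176.3, 388.4]
ee_rot: [-3.14, 0.0, -0.033]
contact_force: [0.4, 0.2, -1.0]
grip_width: 0.411
finger_force: 44.8
```

Emit:
{"op": "drive_tool", "data": {
  "moves": [
    [[0, -5, 0, 0, 0, 0], [-1, -20, 0, 0, 0, 0], [-3, -45, 0, 0, 0, 0], [-6, -75, 0, 0, 0, 0], [-9, -110, 0, 0, 0, 0], [-12, -145, 0, 0, 0, 0], [-15, -180, 0, 0, 0, 0], [-18, -215, 0, 0, 0, 0], [-21, -250, 0, 0, 0, 0], [-24, -285, -5, 0, 0, 0], [-27, -320, -10, 0, 0, 0], [-30, -355, -15, 0, 0, 0], [-33, -390, -25, 0, 0, 0], [-36, -425, -35, 0, 0, 0], [-39, -455, -45, 0, 0, 0], [-42, -485, -55, 0, 0, 0], [-44, -505, -65, 0, 0, 0], [-45, -518, -72, 0, 0, 0], [-45, -524, -75, 0, 0, 0], [-45, -524, -75, 0, 0, 0]]
  ]
}}

```text
time: 8.8
ee_pos: [545.9, -347.5, 312.9]
ee_rot: [-3.14, 0.0, -0.033]
contact_force: [-0.5, 1.2, -0.5]
grip_width: 0.411
finger_force: 44.9
```

Emit:
{"op": "drive_tool", "data": {
  "moves": [
    [[0, 0, 0, 0, 0, 0], [0, 0, 0, 0, 0, 0], [0, 0, 0, 0, 0, 0]]
  ]
}}

```text
time: 9.1
ee_pos: [546.6, -346.6, 313.9]
ee_rot: [-3.141, -0.001, -0.031]
contact_force: [-0.6, -0.1, -0.6]
grip_width: 0.411
finger_force: 44.9
```

```bash
cat > c.py <<'E'
from h import *
import sys
s=env.get_obs();t,d=eyes.get_image('top'),eyes.get_image('side')
print(s['time'],s['ee_pos'],np.degrees(s['ee_rot']),s['grip_width'],s['contact_force'])
X=s['ee_pos'];r=R.from_euler('xyz',s['ee_rot']).as_matrix()[:,2]
b=X+146*r;print('pred bottom',b)
for n,p in(('top',t),('side',d)): print(n,proj(p,b),proj(p,X),proj(p,[546,-348.5,100]))
pickle.dump({'top':t,'side':d},open('Q.pkl','wb'))
u,v=[int(q) for q in proj(t,[546,-348.5,150])];a=t['img'][v-50:v+50,u-50:u+50,::-1]
u,v=[int(q) for q in proj(d,[546,-348.5,150])];u0,v0=u-50,max(v-50,0);b=d['img'][v0:v0+100,u0:u0+100,::-1];print('orig',u0,v0)
w=eyes.get_image('wrist')['img'][:,:,::-1]
k=lambda q:cv2.resize(q,(400,400),interpolation=cv2.INTER_CUBIC)
cv2.imwrite(f'pics/{sys.argv[1]}.png',np.vstack([np.hstack([cv2.resize(w,(533,400)),k(b)[:,:260] if 0 else cv2.resize(b,(267,267))[:,:].repeat(1,0) if 0 else np.zeros((400,1,3),np.uint8)]) if 0 else np.hstack([cv2.resize(w[60:420],(400,400)),k(b)])]))
E
python3 c.py c1
```

```text
9.1 [ 546.61519526 -346.57197106  313.93142709] [-1.79939092e+02 -4.91547756e-02 -1.78460698e+00] 0.4105998850282812 [-0.63345643 -0.0694404  -0.5747636 ]
pred bottom [ 546.74522312 -346.42074148  167.93156331]
top [422.31745214 171.56321127] [443.28537601 159.59937057] [414.97683198 176.50314973]
side [338.37341553  98.00401968] [344.86521403  49.89500885] [336.32893578 117.24215243]
orig 288 53
```

View pics/c1.png

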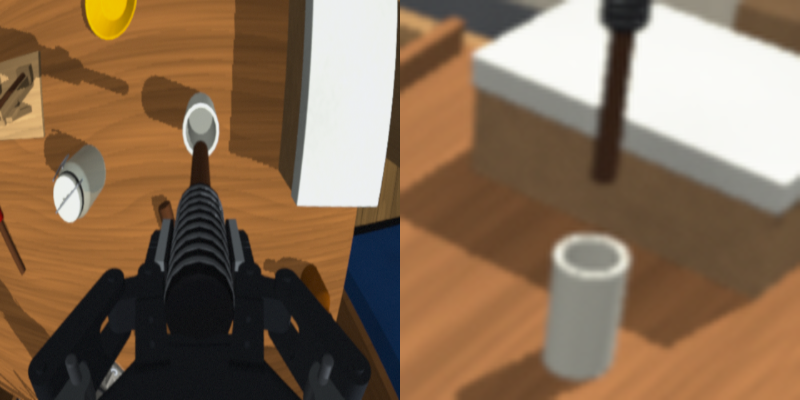

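The side view shows the handle end at (338.8,98.2), against a predicted (338.4,98.0). The cup rim is at (335.8,117), as measured before. The brush is vertical and aligned to within a few mm, so I lower it into the cup.

Emit:
{"op": "drive_tool", "data": {
  "moves": [
    [[0, -1, -3, 0, 0, 0], [0, -2, -10, 0, 0, 0], [0, -2, -20, 0, 0, 0], [0, -2, -32, 0, 0, 0], [0, -2, -44, 0, 0, 0], [0, -2, -56, 0, 0, 0], [0, -2, -68, 0, 0, 0], [0, -2, -80, 0, 0, 0], [0, -2, -92, 0, 0, 0], [0, -2, -104, 0, 0, 0], [0, -2, -115, 0, 0, 0], [0, -2, -125, 0, 0, 0], [0, -2, -134, 0, 0, 0], [0, -2, -141, 0, 0, 0], [0, -2, -146, 0, 0, 0], [0, -2, -149, 0, 0, 0], [0, -2, -150, 0, 0, 0], [0, -2, -150, 0, 0, 0]]
  ]
}}

```text
time: 11.05
ee_pos: [546.2, -349.7, 163.5]
ee_rot: [-3.14, -0.0, -0.033]
contact_force: [0.6, 0.0, -0.4]
grip_width: 0.409
finger_force: 44.9
```

Emit:
{"op": "drive_tool", "data": {
  "moves": [
    [[0, 0, -1, 0, 0, 0], [0, 0, -2, 0, 0, 0], [0, 0, -3, 0, 0, 0], [0, 0, -4, 0, 0, 0], [0, 0, -5, 0, 0, 0], [0, 0, -6, 0, 0, 0], [0, 0, -7, 0, 0, 0], [0, 0, -7, 0, 0, 0]]
  ]
}}

```text
time: 11.85
ee_pos: [545.9, -349.7, 156.1]
ee_rot: [-3.14, 0.0, -0.033]
contact_force: [-0.2, -0.4, -1.2]
grip_width: 0.413
finger_force: 44.9
```

```bash
python3 c.py c2
```

```text
11.85 [ 545.91030874 -349.65363978  156.09652993] [-1.79919867e+02  1.52268869e-02 -1.88462499e+00] 0.41338866389516016 [-0.23313823 -0.40241217 -1.23615863]
pred bottom [ 545.87824423 -349.44828022   10.09667788]
top [405.70775803 182.01685461] [422.12111759 172.71233482] [414.97683198 176.50314973]
side [333.36239803 140.50564672] [338.69991894 101.1474269 ] [336.32893578 117.24215243]
orig 288 53
```

View pics/c2.png

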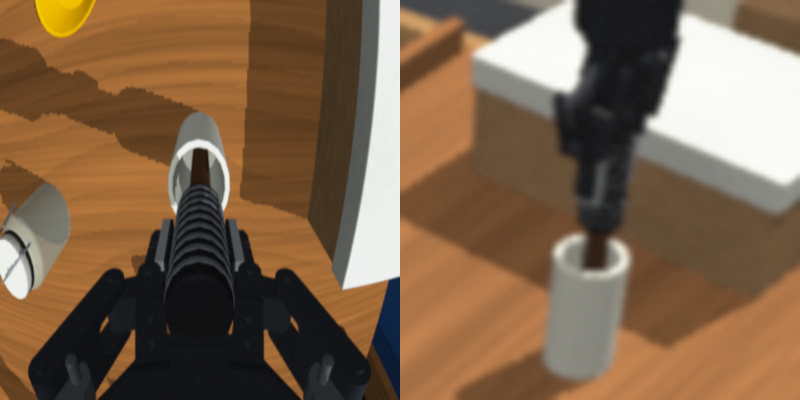

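The handle is inside the cup and the cup hasn't moved. I'll feel for the floor in small steps.

Emit:
{"op": "drive_tool", "data": {
  "moves": [
    [[0, 0, -0.7, 0, 0, 0], [0, 0, -1.4, 0, 0, 0], [0, 0, -2, 0, 0, 0], [0, 0, -2, 0, 0, 0]]
  ]
}}

```text
time: 12.4
ee_pos: [545.9, -349.7, 154.2]
ee_rot: [-3.14, 0.0, -0.033]
contact_force: [-0.5, 0.4, -0.2]
grip_width: 0.41
finger_force: 44.9
```

Emit:
{"op": "drive_tool", "data": {
  "moves": [
    [[0, 0, -0.5, 0, 0, 0], [0, 0, -1, 0, 0, 0], [0, 0, -1, 0, 0, 0]]
  ]
}}

```text
time: 12.7
ee_pos: [546.0, -349.7, 153.2]
ee_rot: [-3.14, 0.0, -0.033]
contact_force: [0.9, 0.2, -1.0]
grip_width: 0.413
finger_force: 44.9
```

Emit:
{"op": "drive_tool", "data": {
  "moves": [
    [[0, 0, -0.5, 0, 0, 0], [0, 0, -1, 0, 0, 0], [0, 0, -1, 0, 0, 0]]
  ]
}}

```text
time: 13.0
ee_pos: [546.0, -349.7, 152.2]
ee_rot: [-3.14, 0.0, -0.033]
contact_force: [-0.4, -0.9, -0.9]
grip_width: 0.412
finger_force: 44.9
```

Emit:
{"op": "drive_tool", "data": {
  "moves": [
    [[0, 0, -0.5, 0, 0, 0], [0, 0, -1, 0, 0, 0], [0, 0, -1, 0, 0, 0]]
  ]
}}

```text
time: 13.3
ee_pos: [546.3, -349.7, 151.7]
ee_rot: [-3.141, -0.001, -0.033]
contact_force: [0.2, 1.2, 2.8]
grip_width: 0.409
finger_force: 45.2
```

Emit:
{"op": "drive_tool", "data": {
  "moves": [
    [[0, 0, -0.5, 0, 0, 0], [0, 0, -1, 0, 0, 0], [0, 0, -1, 0, 0, 0]]
  ]
}}

```text
time: 13.6
ee_pos: [546.8, -349.7, 151.7]
ee_rot: [-3.141, -0.001, -0.033]
contact_force: [-1.2, 0.1, 8.3]
grip_width: 0.414
finger_force: 45.7
```

The handle is on the floor (8 N). I'll ease off and release gently.

Emit:
{"op": "drive_tool", "data": {
  "moves": [
    [[0, 0, 0.8, 0, 0, 0], [0, 0, 1.2, 0, 0, 0], [0, 0, 1.2, 0, 0, 0]]
  ],
  "grip_force": 20
}}

```text
time: 13.9
ee_pos: [546.2, -349.8, 151.8]
ee_rot: [-3.141, -0.001, -0.033]
contact_force: [0.3, 0.2, 4.4]
grip_width: 0.413
finger_force: 45.2
```

Emit:
{"op": "drive_tool", "data": {
  "moves": [
    [[0, 0, 0, 0, 0, 0], [0, 0, 0, 0, 0, 0], [0, 0, 0, 0, 0, 0]]
  ],
  "gripper": 38
}}

```text
time: 14.2
ee_pos: [545.8, -349.6, 151.1]
ee_rot: [-3.14, 0.001, -0.033]
contact_force: [0.8, 0.2, 0.3]
grip_width: 0.447
finger_force: 0.0
```

Emit:
{"op": "drive_tool", "data": {
  "moves": [
    [[0, 0, 0, 0, 0, 0], [0, 0, 0, 0, 0, 0], [0, 0, 0, 0, 0, 0]]
  ],
  "gripper": 45
}}

```text
time: 14.5
ee_pos: [546.0, -349.7, 151.5]
ee_rot: [-3.14, 0.0, -0.033]
contact_force: [0.2, 0.3, 0.2]
grip_width: 0.527
finger_force: 0.0
```

```bash
python3 c.py c3
```

```text
14.5 [ 545.99718047 -349.66070801  151.46271617] [-1.79925547e+02  4.03913900e-03 -1.88099299e+00] 0.5267801615474681 [0.22634048 0.3114022  0.21203784]
pred bottom [ 545.99312088 -349.47075192    5.4628398 ]
top [405.25076595 182.24011076] [421.54511045 173.00677069] [414.97683198 176.50314973]
side [333.18239837 141.62899913] [338.4928207  102.49622207] [336.32893578 117.24215243]
orig 288 53
```

View pics/c3.png

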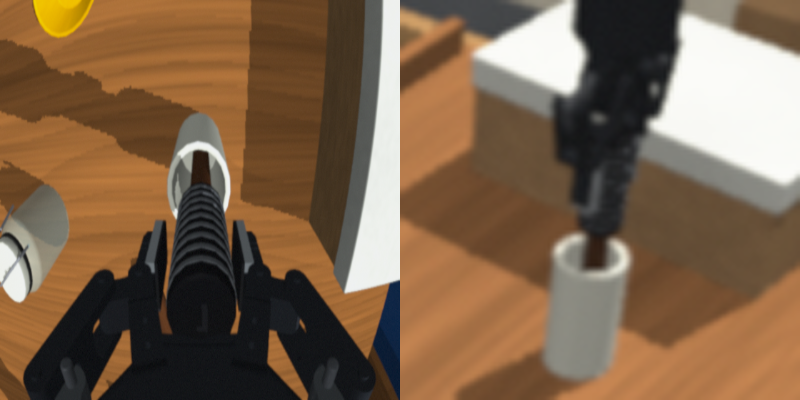

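The brush stands free between the open fingers. I'll open wider and go straight up.

Emit:
{"op": "drive_tool", "data": {
  "moves": [
    [[0, 0, 0, 0, 0, 0], [0, 0, 0, 0, 0, 0], [0, 0, 0, 0, 0, 0], [0, 0, 3, 0, 0, 0], [0, 0, 9, 0, 0, 0], [0, 0, 18, 0, 0, 0], [0, 0, 30, 0, 0, 0], [0, 0, 45, 0, 0, 0], [0, 0, 62, 0, 0, 0], [0, 0, 80, 0, 0, 0], [0, 0, 100, 0, 0, 0], [0, 0, 120, 0, 0, 0], [0, 0, 138, 0, 0, 0], [0, 0, 150, 0, 0, 0], [0, 0, 155, 0, 0, 0], [0, 0, 155, 0, 0, 0]]
  ],
  "gripper": 62
}}

```text
time: 16.25
ee_pos: [546.2, -349.7, 307.4]
ee_rot: [-3.141, -0.001, -0.033]
contact_force: [-0.0, 0.9, -1.2]
grip_width: 0.725
finger_force: 0.0
```

Emit:
{"op": "drive_tool", "data": {
  "moves": [
    [[0, 0, 0, 0, 0, 0], [0, 0, 0, 0, 0, 0], [0, 0, 0, 0, 0, 0], [0, 0, 0, 0, 0, 0], [0, 0, 0, 0, 0, 0]]
  ]
}}

```text
time: 16.75
ee_pos: [546.0, -349.7, 306.2]
ee_rot: [-3.14, 0.0, -0.033]
contact_force: [-0.6, 0.4, -0.0]
grip_width: 0.727
finger_force: 0.0
```

```bash
python3 w.py w4
```

```text
16.75 [ 545.95019788 -349.65397485  306.21197021] [-1.79911093e+02  2.05649510e-02 -1.88273690e+00] 0.7269040248968203 [-0.59355511  0.38727178 -0.04100901] [[-0.0, -0.95, -0.31, 79.32], [1.0, -0.0, -0.0, 0.07], [0.0, -0.31, 0.95, -142.64], [0.0, 0.0, 0.0, 1.0]] 325.19226210127806
```

View pics/w4.png

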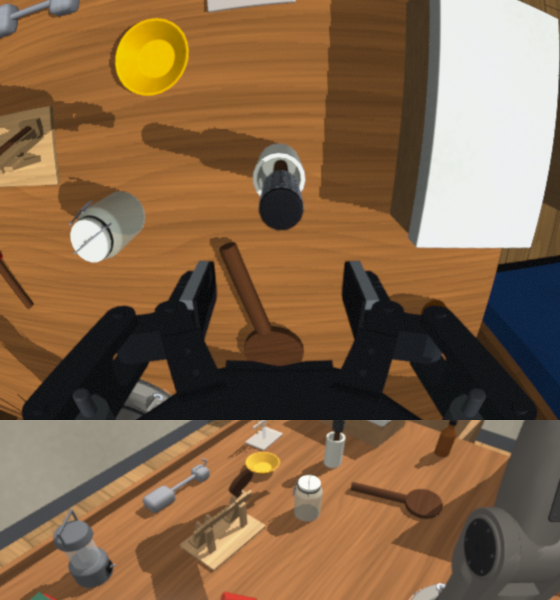

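The brush stands upright in the cup: its head is at (281,208) in the wrist view, and the cup is at (334,450) in the lower panel. The mirror is still in the rest at (240,482), and the gripper is clear of everything.

```bash
python3 -c "
from cell import env
print(env.hand_in())"
```

```text
the job is handed in; nothing more can be done
None
```

The round hairbrush is standing upright, handle down, in the white cup. I lowered it to the cup floor and released it gently, the cup stayed where it was, the mirror is still leaning in the rest, and the job was handed in at about 17 s of the 38 s allowed.

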